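Dry stack-up of turned parts on two arbors

ROBOT

A 6-joint arm with a two-finger parallel gripper is mounted at the origin on the work surface. World frame = base frame: x ahead of the robot, y to its left, z up, the work surface at z = 0. Lengths are in mm, angles in rad, forces in N, time in s.
With the tool pointing down it reaches from about 275 to 750 mm from the base axis. Payload 10.2 kg.
Tool frame: the origin (TCP) lies where the fingers leave the gripper's body, on its centre line; the fingertips stand 64 mm ahead of it and the grasp point (between the pads) lies 45 mm ahead of it; z points along the fingers, y is the direction in which the jaws open and shut (so a half turn about z gives the same grasp; the last joint's range is limited). The gripper opens to 88 mm and grips with 3 to 60 N. Pads are 18 mm wide; open, the fingers measure 123 mm over their backs; the gripper's body (75 mm by 187 mm) begins 45 mm behind the grasp point.
Start: joints at [-1.508, 0.313, 1.498, -0, 1.331, -0.223], TCP at [147.998, -503.715, 302.72] pointing down, gripper open.
Joint ranges: [-2.94, 2.94], [-0.97, 2.17], [0.19, 2.56], [-1.23, 4.37], [0.02, 3.11], [-2.88, 2.88]. Speed limits (rad/s): [2.39, 2.39, 3.01, 3.14, 3.14, 3.14].

INTERFACE

Orientations are given as a unit quaternion [x, y, z, w].
In Python, from plant import arm gives the robot as it stands. The module is installed in compiled form; this text tells all that it offers.
- The arm moves only by the tool arm_command, never from a script. Its argument "commands" is a list that holds one entry, the list of rows, each a list of 6 numbers: the shift along the tool's x, y, z in units of 30 mm (1.0 is 30 mm), then the turn, a rotation vector about the tool's x, y, z in degrees. A call has exactly 10 rows; each row is the pose to reach, as a shift and turn from the pose commanded when the call began, along the tool's axes at that moment; what a row does not reach only later rows make up. A row lasts 1/10 s, in which the tool goes at most 50 mm and 8.59 degrees, less where a joint would pass 70% of its speed; a pose out of reach is approached as far as the arm can. A call with a gripper value outside its range is refused whole. "jaw" is the closure, from -1 (fully open) to 1 (shut), set as the call begins (left out, the last holds). The fingers move at their own pace and stop on an object; "newtons" is the grip in N (left out, the last holds). Time passes only in rows, so rows that repeat a pose let the fingers close, or fill a call up. It gives the time, the measured TCP pose, the force and the opening at its end, in the units of the state.
- arm.observe(): the state, without advancing time (a new reading comes with each control period).
- arm.snapshot(name): name is "scene" or "side" or "wrist"; returns a dict with "img" (384x512x3 uint8, red, green, blue), "range_z" (384x512 float32, mm along the optical axis (not along the pixel's ray), 0 where there is no reading), "intrinsics" (3x3 intrinsics, pixels), "R" (3x3) and "t" (3): a world point X has camera coordinates R X + t. Camera axes: x right, y down, z forward; pixel columns grow to the right and rows downward; lengths in mm; the calibration is good to about 2 mm. A picture is of the moment at which its call begins.
- arm.finish_job(): hands the job in, once; it reports no verdict.
The state is a dict: "clock": time; "joints": joint angles; "dq": joint speeds; "tau": joint torques, N m; "ee_pos": TCP position; "eef_rot": TCP orientation; "force": force on the tool from outside, world axes, zero at the start; "wrist_torque": the same for the moment, N m; "width": finger opening in mm.
Only numpy, scipy, OpenCV 4.12 (cv2) and the standard library are available. Lean on these libraries where they do the work, as an engineer would, in place of code of your own. Each camera call takes 0.05 s, during which the arm holds its last target.

TASK

Build the two stack-ups for the height check at the inspection desk. On the arbor with the tall post (round base) thread the flange with its hub up, then the long sleeve on top of it, then close the sleeve with the knobbed cap, its plug inside the bore; on the arbor with the short post (square base) thread the square plate, then the hexagon nut on top of it. Everything must lie flat on what is below it and be let go; leave the mug, the plug gauge and the dial gauge where they are.

Things in the scene. Friction and masses are not known exactly. Their poses are not given: they have to be found in the camera images.
- tall_arbor: Fixed. Round dark steel base, 80 mm diameter, 18 mm thick, with an upright bright steel post in its centre: 18 mm diameter, standing 50 mm above the base (top at 68 mm), its last 7 mm tapering to 8 mm diameter. Origin at the centre of the underside, z up along its own axis.
- short_arbor: Fixed. Square brown granite base, 80 x 80 mm, 18 mm thick, with an upright steel post in its centre: 18 mm diameter, standing 30 mm above the base (top at 48 mm), its last 7 mm tapering to 8 mm diameter. Origin at the centre of the underside, z up along its own axis. x and y lie along its sides.
- flange: Loose steel flange, about 0.26 kg: a disc of 64 mm diameter, 10 mm thick, with a hub of 46 mm diameter on top of it (from 10 to 30 mm height) and a 30 mm through bore. It starts hub up; grip the hub. Origin at the centre of the underside, z up along its own axis.
- sleeve: Loose plain steel tube, about 0.28 kg: 46 mm outside diameter, 40 mm tall, 30 mm through bore. It starts upright. Origin at the centre of the underside, z up along its own axis.
- cap: Loose steel cap, about 0.2 kg, no hole: a plug of 20 mm diameter below (0 to 12 mm height, foot chamfered), a round plate of 49 mm diameter (12 to 18 mm) and a ribbed knob of 30 mm diameter on top (18 to 38 mm). It starts standing on its plug; seated, its plate lies on the sleeve's top with the plug down the bore, so its origin is 28 mm above the sleeve's origin. Origin at the centre of the underside, z up along its own axis.
- square_plate: Loose steel plate, about 0.3 kg: 60 x 60 mm, 14 mm thick, with a 30 mm through bore in its centre. It lies flat. Origin at the centre of the underside, z up along its own axis. x and y point at right angles to its sides.
- hex_nut: Loose unthreaded hexagon nut of steel, about 0.14 kg: 46 mm across flats, 20 mm tall, 30 mm through bore. It lies flat. Origin at the centre of the underside, z up along its own axis. Its x axis points at right angles to one flat; flats follow every 60 degrees.
- mug: Bystander: black mug, 95 mm tall, 82 mm diameter, beyond the work on the left. Origin at the centre of its underside; the handle points along +y.
- plug_gauge: Bystander: double-ended plug gauge lying between the two arbors, 135 mm long along its x axis, 18 mm thick. Origin under its middle.
- dial_gauge: Bystander: round black dial gauge lying on its back on the far right, 58 mm diameter, 23 mm high, with a thin stem along its x axis. Origin under the centre of the dial.
Not all that is in view belongs to the job. What is shaped like the flange but blue or purple is not meant.

How it is judged (in metres and radians):
At the end, for the whole second after the job is handed in: Flange (hub up) then sleeve on the tall post, square plate then nut on the short one, each within 8.5 mm of the arbor's axis; cap within 8 mm of the sleeve's axis, plug in its bore; every part within 4 mm of its seated height, upright within 0.1 rad, at rest (horizontal distance between each of flange, sleeve and tall_arbor below 0.0085 m and z of flange in the frame of tall_arbor between 0.014 and 0.022 m and angle between each of flange, sleeve, cap, square_plate, hex_nut's own z axis and vertical below 0.1 rad and linear speed of each of flange, sleeve, cap, square_plate, hex_nut below 0.02 m/s and angular speed of each of flange, sleeve, cap, square_plate, hex_nut below 0.2 rad/s and z of sleeve in the frame of tall_arbor between 0.044 and 0.052 m and horizontal distance between cap and sleeve below 0.008 m and z of cap in the frame of sleeve between 0.024 and 0.032 m and horizontal distance between each of square_plate, hex_nut and short_arbor below 0.0085 m and z of square_plate in the frame of short_arbor between 0.014 and 0.022 m and z of hex_nut in the frame of short_arbor between 0.028 and 0.036 m); the robot touches nothing.
It fails at once if the mug is pushed more than 20 mm away or lifted (distance of mug from where it was at the start of the episode above 0.02 m).
It fails at once if the plug gauge is pushed more than 20 mm away or lifted (distance of plug_gauge from where it was at the start of the episode above 0.02 m).
It fails at once if the dial gauge is pushed more than 20 mm away or lifted (distance of dial_gauge from where it was at the start of the episode above 0.02 m).
It fails at once if the mug is tipped over (angle between mug's own z axis and vertical above 0.4 rad).
It also fails if it takes over 128 s, if anything falls off the work surface, if the arm or the gripper's body presses on something with over 40 N, if the wrist force passes 120 N, or if a joint passes its speed limit or range.

## Working session

There is one attempt and no reset: what is moved stays moved. The work goes in short steps, Python scripts to look and compute and a tool call to move; the robot and the scene stay as the last step left them, time stands still between calls to the robot, and variables do not carry over. Pictures are saved under pics/ and viewed, and the job is handed in when it is done.

Besides the shell and the picture viewer there is one more tool, called after ">>>" as name([rows], argument=value, ...), one row to a line, values as JSON. arm_command: Moves the arm, as the interface text tells. Its arguments: {"type":"object","properties":{"commands":{"type":"array","items":{"type":"array","items":{"type":"array","items":{"type":"number"}}}},"jaw":{"type":"number"},"newtons":{"type":"number"}},"required":["commands"]}

```bash
mkdir -p pics; cat > h.py <<'E'
import numpy as np, cv2
from plant import arm
def snap(n,f):
    s=arm.snapshot(n); cv2.imwrite('pics/'+f+'.png',s['img'][:,:,::-1]); np.savez('pics/'+f+'.npz',**s); return s
def world(s,u,v,z=None):
    K=np.array(s['intrinsics']);R=np.array(s['R']);t=np.array(s['t']).ravel()
    d=np.linalg.inv(K)@np.array([u,v,1.])
    c=-R.T@t; w=R.T@d
    if z is None: return c+w*s['range_z'][int(round(v)),int(round(u))]
    return c+w*(z-c[2])/w[2]
E
python3 - <<'E'
from h import *
for n in ['scene','side','wrist']:
    s=snap(n,n+'0'); print(n,np.round(-np.array(s['R']).T@np.array(s['t']).ravel()), np.round(s['R'],2).tolist(), s['intrinsics'][0][0])
print(arm.observe())
E
```

```text
scene [829. 533. 973.] [[-0.87, 0.49, 0.0], [0.41, 0.72, -0.56], [-0.28, -0.49, -0.83]] 434.9512447323865
side [ 271.  935. 1082.] [[-0.97, -0.25, 0.01], [-0.19, 0.72, -0.67], [0.16, -0.65, -0.74]] 413.69030063437145
wrist [ 224. -481.  385.] [[0.28, -0.96, -0.0], [-0.91, -0.27, 0.31], [-0.3, -0.09, -0.95]] 323.11020667070284
{'clock': 0.15, 'joints': array([-1.50840607e+00,  3.13331457e-01,  1.49824810e+00, -6.51943976e-06,
        1.33097395e+00, -2.23411450e-01]), 'dq': array([-5.05239696e-05, -1.33715689e-03, -3.51715451e-03, -4.74775398e-05,
       -2.52461897e-04,  5.69061524e-04]), 'tau': array([ 2.23327188e-03, -4.02303421e+01, -2.52317727e+01,  6.95069740e-02,
        3.43562546e-02, -6.51443520e-05]), 'ee_pos': array([ 147.98554774, -503.5908846 ,  302.29283565]), 'eef_rot': array([ 9.89806812e-01,  1.42415747e-01,  3.54817870e-05, -4.79124110e-04]), 'force': array([ 0.21814792, -0.32000371, -0.80657692]), 'wrist_torque': array([ 0.01730811,  0.06495811, -0.02006143]), 'width': 88.25374825926151}
```

View pics/scene0.png

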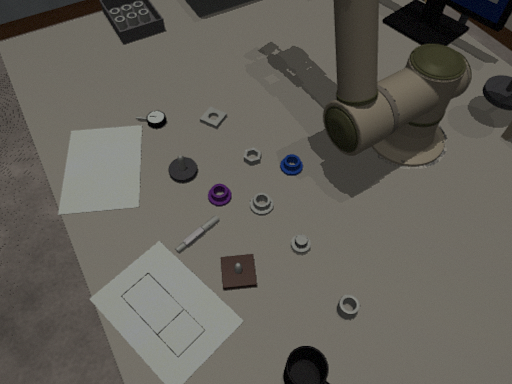

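View pics/side0.png

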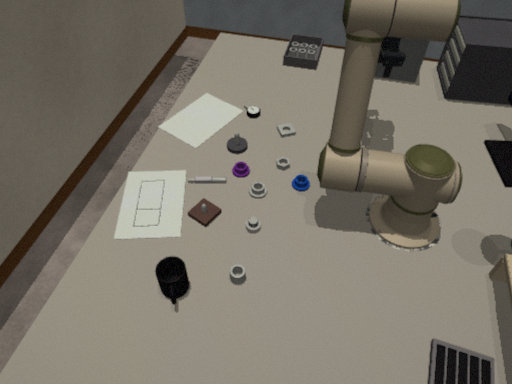

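View pics/wrist0.png

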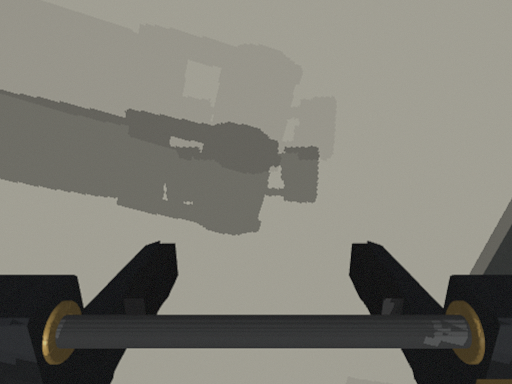

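Scene view: the flange candidates are silver (262,203), blue (291,164) and purple (219,194). Silver fits, since blue and purple are excluded. The sleeve is at (348,306), cap (300,243), nut (252,156), plate (213,117), tall arbor (183,169) and short arbor (238,270). I'll confirm these in enlarged crops.

```bash
python3 - <<'E'
from h import *
a=cv2.imread('pics/scene0.png')[95:325,140:370]; cv2.imwrite('pics/sc_c.png',cv2.resize(a,(598,598),interpolation=cv2.INTER_CUBIC))
b=cv2.imread('pics/side0.png')[90:290,180:320]; cv2.imwrite('pics/si_c.png',cv2.resize(b,(420,600),interpolation=cv2.INTER_CUBIC))
E
```

```text
(no output)
```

View pics/sc_c.png

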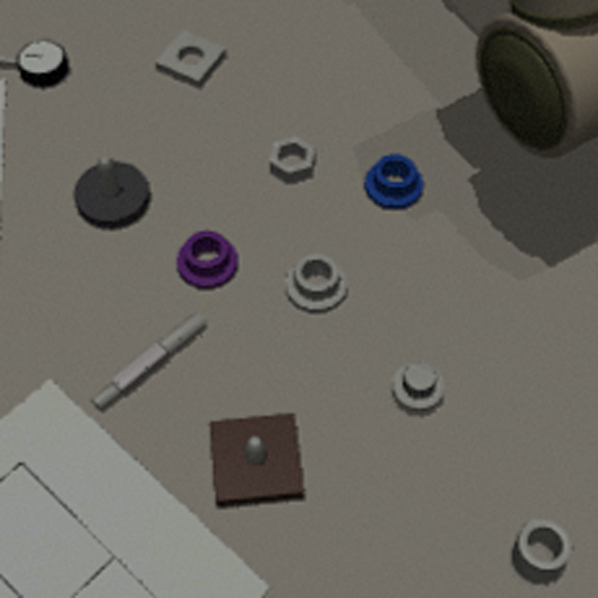

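View pics/si_c.png

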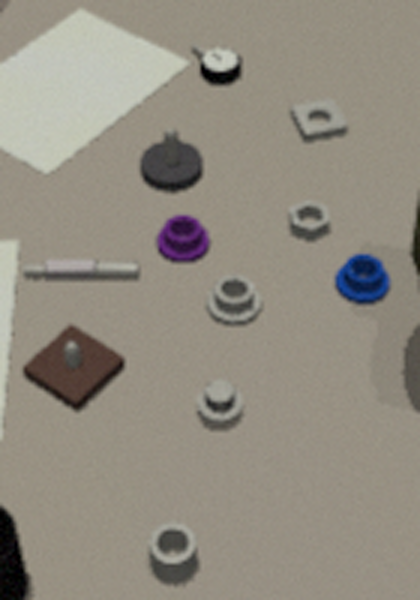

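```bash
python3 - <<'E'
from h import *
A=dict(np.load('pics/scene0.npz'));B=dict(np.load('pics/side0.npz'))
P={'plate':((191,52),(319,117),14),'nut':((293,153),(310,213),20),'flange':((317,270),(235,288),30),'cap':((421,373),(221,387),38),'sleeve':((543,543),(174,540),40),'tall':((105,160),(171,134),68),'short':((255,438),(72,344),48)}
def ray(s,u,v):
    R=s['R'];c=-R.T@s['t'].ravel();d=R.T@np.linalg.inv(s['intrinsics'])@np.array([u,v,1.]);return c,d/np.linalg.norm(d)
for k,(a,b,z) in P.items():
    a=(a[0]/2.6+140,a[1]/2.6+95);b=(b[0]/3+180,b[1]/3+90)
    M=0;r=0
    for c,d in (ray(A,*a),ray(B,*b)):
        p=np.eye(3)-np.outer(d,d);M=M+p;r=r+p@c
    x=np.linalg.solve(M,r)
    print(k,np.round(x),np.round(world(A,*a,z)),np.round(world(B,*b,z)),'dep',np.round(world(A,*a)),np.round(world(B,*b)),'R',np.hypot(*x[:2]).round())
E
```

```text
plate [ 460. -349.    5.] [ 463. -343.   14.] [ 459. -335.   14.] dep [ 458. -354.    1.] [ 462. -354.   -1.] R 578.0
nut [ 434. -153.   14.] [ 437. -148.   20.] [ 432. -147.   20.] dep [ 428. -163.   -2.] [ 434. -160.    8.] R 460.0
flange [491.  -3.  21.] [494.   3.  30.] [489.   5.  30.] dep [486. -10.   7.] [492. -10.  13.] R 491.0
cap [468. 152.  34.] [471. 155.  38.] [467. 153.  38.] dep [470. 154.  36.] [467. 155.  40.] R 492.0
sleeve [466. 341.  31.] [471. 344.  40.] [464. 345.  40.] dep [457. 337.   4.] [469. 330.  14.] R 578.0
tall [ 626. -212.   51.] [ 629. -200.   68.] [ 621. -192.   68.] dep [ 629. -200.   69.] [ 623. -197.   63.] R 661.0
short [638. 138.  39.] [640. 141.  48.] [635. 145.  48.] dep [639. 140.  46.] [634. 148.  52.] R 653.0
```

```bash
cat >> h.py <<'E'
from scipy.spatial.transform import Rotation as Ro
def delta(p,psi):
    o=arm.observe(); Q=Ro.from_quat(o['eef_rot'])
    T=Ro.from_euler('z',psi,degrees=True)*Ro.from_quat([1,0,0,0])
    d=Q.inv().apply(np.array(p)-o['ee_pos'])/30
    return np.round(d,3).tolist(), np.round((Q.inv()*T).as_rotvec(degrees=True),2).tolist()
E
python3 - <<'E'
from h import *
A=dict(np.load('pics/scene0.npz'));B=dict(np.load('pics/side0.npz'))
print('mug',world(A,305,358,95).round(),world(B,172,268,95).round())
print('purple',world(A,219,192,30).round(),'blue',world(A,291,160,30).round(),'plugends',world(A,178,250,9).round(),world(A,218,219,9).round(),'dial',world(A,157,118,20).round())
print(delta((520,-180,300),0))
E
```

```text
mug [632. 401.  95.] [629. 416.  95.]
purple [582. -71.  30.] blue [359. -70.  30.] plugends [743.  20.   9.] [617. -11.   9.] dial [ 619. -409.   20.]
([14.938, -6.853, 0.086], [-0.06, -0.0, 16.38])
```

>>> arm_command([
  [[1, -0.45, 0, 0, 0, 1.5], [2.5, -1.15, 0, 0, 0, 3.5], [4.2, -1.9, 0, 0, 0, 5.5], [6, -2.7, 0.05, 0, 0, 7.5], [7.7, -3.5, 0.05, 0, 0, 9.5], [9.4, -4.3, 0.05, 0, 0, 11.5], [11, -5.1, 0.05, 0, 0, 13.5], [12.6, -5.8, 0.09, 0, 0, 15], [14, -6.4, 0.09, 0, 0, 16.4], [14.9, -6.85, 0.09, 0, 0, 16.4]],
], jaw=-1, newtons=30)

```text
clock: 1.15
ee_pos: [513.1, -185.1, 299.9]
eef_rot: [1.0, -0.001, -0.0, -0.0]
force: [-0.0, -0.6, 0.2]
width: 88.0
```

```bash
python3 - <<'E'
from h import *
s=snap('wrist','w1'); o=arm.observe(); print(o['clock'],o['ee_pos'],o['eef_rot'],delta((520,220,300),0))
a=s['img'][:,:,::-1]; cv2.imwrite('pics/w1b.png',cv2.resize(a,(796,597),interpolation=cv2.INTER_CUBIC))
E
```

```text
1.2 [ 516.69732803 -180.50762592  299.64287479] [ 9.99997065e-01  2.02520558e-03  7.96836597e-04 -1.06455758e-03] ([0.164, -13.35, 0.017], [-0.12, -0.09, 0.23])
```

View pics/w1b.png

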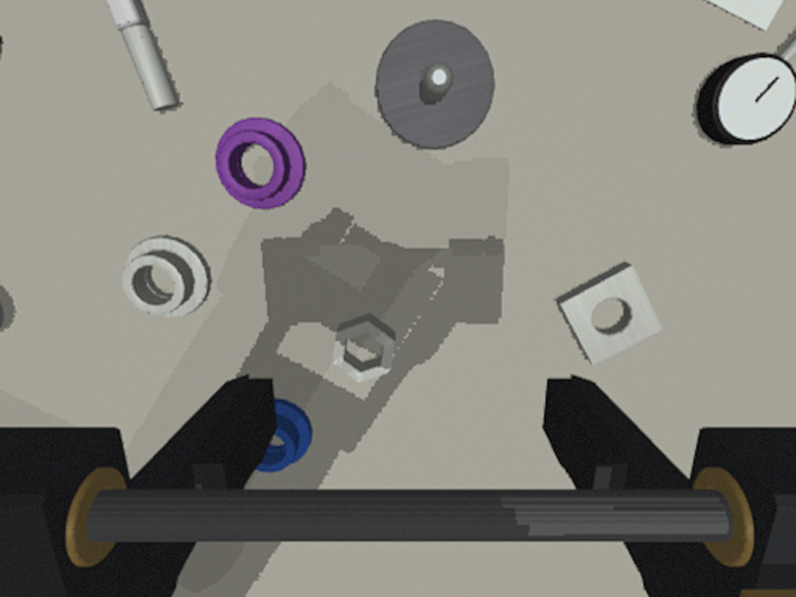

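The picture shows the silver flange at (166,276), nut (363,348), plate (610,313), tall post (438,76), and the purple and blue decoys. The arm was still settling, so I'll take it again at rest.

```bash
python3 - <<'E'
from h import *
s=snap('wrist','w2'); s=snap('wrist','w2'); o=arm.observe(); print(o['clock'],o['ee_pos'],o['dq'].round(3))
a=s['img'][:,:,::-1]
def crop(x,y,n,h=45): return cv2.resize(a[y-h:y+h,x-h:x+h],(360,360) if 0 else (300,300),interpolation=cv2.INTER_CUBIC)
# scale 300/90
cs=[(108,178),(234,224),(392,200),(281,55)]
cv2.imwrite('pics/w2c.png',np.vstack([np.hstack([crop(*c,'') for c in cs[:2]]),np.hstack([crop(*c,'') for c in cs[2:]])]))
E
```

```text
1.3 [ 513.01853255 -184.87825605  299.43493197] [-0.072 -0.024  0.032 -0.013 -0.002 -0.025]
```

View pics/w2c.png

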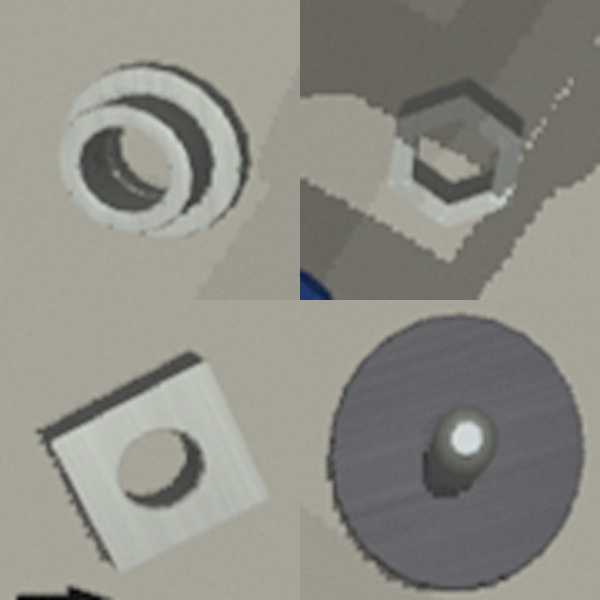

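```bash
cat > m.py <<'E'
from h import *
s=dict(np.load('pics/w2.npz'))
f=lambda c,l,z=None: world(s,c[0]-45+(l[0]+.5)*.3-.5,c[1]-45+(l[1]+.5)*.3-.5,z)
print('cam',(-s['R'].T@s['t'].ravel()).round(1), s['R'].round(3).tolist())
F,N,P,T=(108,178),(234,224),(392,200),(281,55)
print('flange',f(F,(125,169),30).round(1),'hub rim z',f(F,(72,170)).round(1),f(F,(180,170)).round(1))
print('nut',f(N,(156,162),20).round(1),f(N,(110,168)).round(1))
v=[f(N,p,20) for p in [(100,130),(165,95),(222,138),(210,200),(148,226),(90,185)]]
for i in range(3): d=v[i]-v[i+3]; print(' vert',np.linalg.norm(d).round(1),np.degrees(np.arctan2(d[1],d[0])).round(1))
c=[f(P,p,14) for p in [(50,140),(205,60),(268,195),(120,270)]]
print('plate',np.mean(c,0).round(1),'bore',f(P,(161,168),14).round(1),f(P,(90,180)).round(1))
for i in range(4): d=c[(i+1)%4]-c[i]; print(' edge',np.linalg.norm(d).round(1),np.degrees(np.arctan2(d[1],d[0])).round(1))
print('tall tip',f(T,(167,138),68).round(1),f(T,(167,138)).round(1),'base',f(T,(156.5,152.5),18).round(1),f(T,(80,150)).round(1))
o=arm.observe();print(o['clock'],o['ee_pos'])
E
python3 m.py
```

```text
cam [ 594.3 -182.5  381.8] [[0.005, -1.0, -0.001], [-0.95, -0.005, 0.313], [-0.313, -0.001, -0.95]]
flange [493.5   1.7  30. ] hub rim z [493.2  19.4  30.6] [493.3 -17.1  30.3]
nut [ 436.  -149.3   20. ] [ 433.9 -132.5   20.7]
 vert 48.3 55.1
 vert 52.5 -8.0
 vert 52.1 -68.7
plate [ 463.6 -341.9   14. ] bore [ 463.7 -342.1   14. ] [ 458.8 -316.9   13.8]
 edge 59.4 -59.9
 edge 59.0 -149.0
 edge 58.8 121.0
 edge 59.9 31.6
tall tip [ 627.7 -202.2   68. ] [ 627.7 -202.2   67.5] base [ 628.9 -202.1   18. ] [ 629.5 -178.4   17.4]
1.3 [ 513.01853255 -184.87825605  299.43493197]
```

```bash
python3 - <<'E'
from h import *
o=arm.observe(); print(o['clock'],o['ee_pos'],delta((520,200,300),0))
E
```

```text
1.3 [ 513.01853255 -184.87825605  299.43493197] ([0.281, -12.828, -0.012], [-0.03, 0.05, 0.22])
```

>>> arm_command([
  [[0, -0.5, 0, 0, 0, 0], [0, -1.8, 0, 0, 0, 0], [0, -3.4, 0, 0, 0, 0], [0, -5, 0, 0, 0, 0], [0, -6.6, 0, 0, 0, 0], [0, -8.2, 0, 0, 0, 0], [0, -9.8, 0, 0, 0, 0], [0, -11.2, 0, 0, 0, 0], [0, -12.2, 0, 0, 0, 0], [0, -12.7, 0, 0, 0, 0]],
])

```text
clock: 2.3
ee_pos: [511.2, 195.5, 300.1]
eef_rot: [1.0, 0.0, -0.0, -0.0]
force: [0.2, 0.2, -0.4]
width: 87.9
```

```bash
python3 - <<'E'
from h import *
s=snap('wrist','w3x');s=snap('wrist','w3x');s=snap('wrist','w3');o=arm.observe(); print(o['clock'],o['ee_pos'],o['dq'].round(3))
a=s['img'][:,:,::-1]; cv2.imwrite('pics/w3b.png',cv2.resize(a,(796,597),interpolation=cv2.INTER_CUBIC))
E
```

```text
2.45 [511.84912318 193.49799096 300.04647865] [-0.032 -0.005  0.005 -0.005 -0.001 -0.007]
```

View pics/w3b.png

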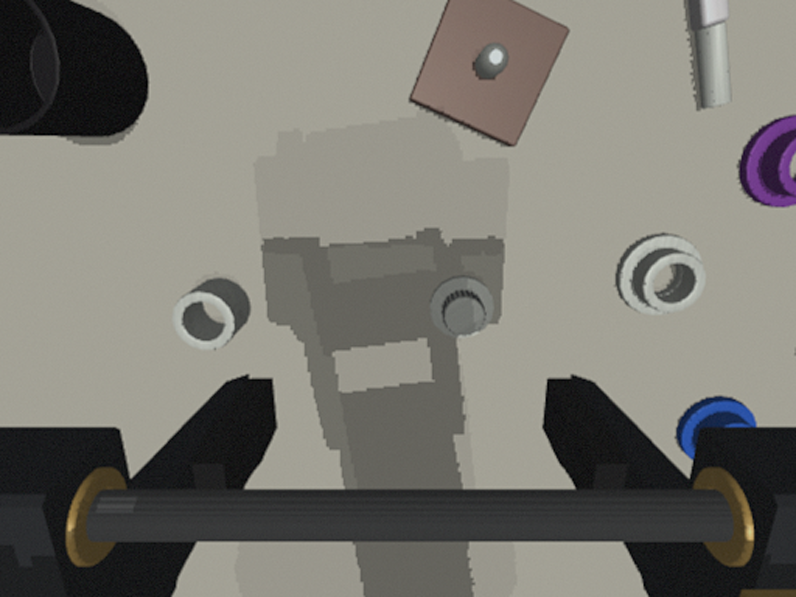

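```bash
python3 - <<'E'
from h import *
a=cv2.imread('pics/w3.png')
def crop(x,y,h=45): return cv2.resize(a[y-h:y+h,x-h:x+h],(300,300),interpolation=cv2.INTER_CUBIC)
cs=[(135,202),(298,198),(315,47),(430,178)]
c=[crop(*k) for k in cs]
cv2.imwrite('pics/w3c.png',np.vstack([np.hstack(c[:2]),np.hstack(c[2:])]))
E
```

```text
(no output)
```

View pics/w3c.png

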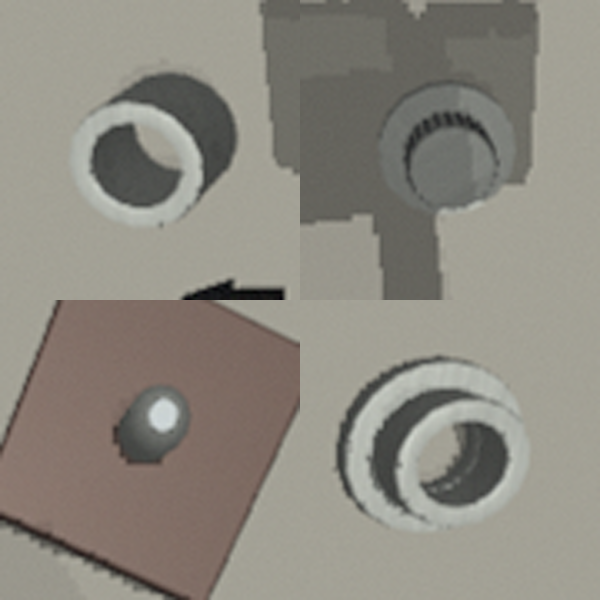

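```bash
cat > m2.py <<'E'
from h import *
s=dict(np.load('pics/w3.npz'))
f=lambda c,l,z=None: world(s,c[0]-45+(l[0]+.5)*.3-.5,c[1]-45+(l[1]+.5)*.3-.5,z)
S,C,T,F=(135,202),(298,198),(315,47),(430,178)
print('sleeve',f(S,(137,164),40).round(1),f(S,(80,164)).round(1))
print('cap',f(C,(153,166),38).round(1),f(C,(153,166)).round(1),'plate',f(C,(147,148),18).round(1))
print('short tip',f(T,(163,115),48).round(1),f(T,(163,115)).round(1),f(T,(80,200)).round(1))
print('flange',f(F,(163,163),30).round(1))
o=arm.observe();print(o['clock'],o['ee_pos'],delta((493.5,1.5,130),0))
E
python3 m2.py
```

```text
sleeve [467.8 343.6  40. ] [468.1 362.5  40.9]
cap [471.3 154.6  38. ] [471.  154.6  37.4] plate [471.1 154.7  18. ]
short tip [639.6 142.8  48. ] [639.5 142.8  48.4] [619.7 162.9  19.3]
flange [493.5   1.9  30. ]
2.45 [511.84912318 193.49799096 300.04647865] ([-0.607, 6.398, 5.671], [0.02, 0.01, -0.04])
```

>>> arm_command([
  [[-0.1, 0.5, 0.4, 0, 0, 0], [-0.2, 1.5, 1.3, 0, 0, 0], [-0.3, 2.7, 2.4, 0, 0, 0], [-0.4, 3.9, 3.5, 0, 0, 0], [-0.5, 5, 4.4, 0, 0, 0], [-0.6, 5.8, 5.1, 0, 0, 0], [-0.61, 6.2, 5.5, 0, 0, 0], [-0.61, 6.39, 5.67, 0, 0, 0], [-0.61, 6.39, 5.67, 0, 0, 0], [-0.61, 6.39, 5.67, 0, 0, 0]],
])

```text
clock: 3.45
ee_pos: [494.0, 2.9, 130.8]
eef_rot: [1.0, -0.0, 0.001, 0.0]
force: [-0.2, 0.1, 0.0]
width: 88.1
```

```bash
python3 - <<'E'
from h import *
o=arm.observe(); print(o['clock'],o['ee_pos'],o['dq'].round(3),delta((493.5,1.8,77),0))
s=snap('wrist','w4')
E
```

```text
3.45 [494.042641     2.90302467 130.75244223] [ 0.011 -0.005 -0.001 -0.    -0.002 -0.   ] ([-0.021, 0.036, 1.792], [0.01, -0.08, -0.0])
```

View pics/w4.png

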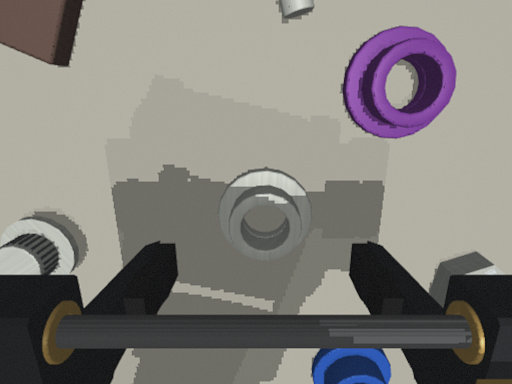

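The silver flange at (265,220) sits centred between the fingers, which have free space on both sides. Descending.

>>> arm_command([
  [[0, 0.03, 0.2, 0, 0, 0], [-0.01, 0.03, 0.5, 0, 0, 0], [-0.01, 0.03, 0.8, 0, 0, 0], [-0.01, 0.03, 1.1, 0, 0, 0], [-0.01, 0.03, 1.4, 0, 0, 0], [-0.01, 0.03, 1.6, 0, 0, 0], [-0.01, 0.03, 1.73, 0, 0, 0], [-0.01, 0.03, 1.79, 0, 0, 0], [-0.01, 0.03, 1.79, 0, 0, 0], [-0.01, 0.03, 1.79, 0, 0, 0]],
])

```text
clock: 4.5
ee_pos: [493.5, 1.5, 76.5]
eef_rot: [1.0, -0.0, 0.0, 0.0]
force: [-0.5, -0.1, 0.1]
width: 88.1
```

>>> arm_command([
  [[0, 0, 0, 0, 0, 0], [0, 0, 0, 0, 0, 0], [0, 0, 0, 0, 0, 0], [0, 0, 0, 0, 0, 0], [0, 0, 0, 0, 0, 0], [0, 0, 0, 0, 0, 0], [0, 0, 0, 0, 0, 0], [0, 0, 0, 0, 0, 0], [0, 0, 0, 0, 0, 0], [0, 0, 0, 0, 0, 0]],
], jaw=1, newtons=30)

```text
clock: 5.5
ee_pos: [493.3, 1.6, 76.3]
eef_rot: [1.0, -0.0, -0.0, -0.0]
force: [-0.7, 0.1, 0.6]
width: 44.8
```

```bash
python3 - <<'E'
from h import *
o=arm.observe(); print(o['clock'],o['ee_pos'],o['width'],o['force'],delta((493.5,1.8,170),0),delta((628,-202,170),0))
E
```

```text
5.5 [493.30564025   1.60800934  76.25497749] 44.84049488886332 [-0.70306179  0.0990376   0.56585051] ([0.006, -0.007, -3.125], [-0.0, 0.0, -0.02]) ([4.493, 6.785, -3.125], [-0.0, 0.0, -0.02])
```

>>> arm_command([
  [[0, 0, -0.3, 0, 0, 0], [0, 0, -1.1, 0, 0, 0], [0.1, 0.2, -2, 0, 0, 0], [0.6, 0.9, -2.8, 0, 0, 0], [1.3, 2, -3.1, 0, 0, 0], [2.1, 3.2, -3.13, 0, 0, 0], [2.9, 4.4, -3.13, 0, 0, 0], [3.6, 5.5, -3.13, 0, 0, 0], [4.2, 6.4, -3.13, 0, 0, 0], [4.49, 6.79, -3.13, 0, 0, 0]],
])

```text
clock: 6.5
ee_pos: [628.4, -204.7, 170.1]
eef_rot: [1.0, -0.001, -0.0, 0.0]
force: [0.4, 0.6, -2.7]
width: 44.8
```

>>> arm_command([
  [[0, 0, 0, 0, 0, 0], [0, 0, 0, 0, 0, 0], [0, 0, 0, 0, 0, 0], [0, 0, 0, 0, 0, 0], [0, 0, 0.1, 0, 0, 0], [0, 0, 0.2, 0, 0, 0], [0, 0, 0.3, 0, 0, 0], [0, 0, 0.3, 0, 0, 0], [0, 0, 0.3, 0, 0, 0], [0, 0, 0.3, 0, 0, 0]],
])

```text
clock: 7.5
ee_pos: [628.0, -202.2, 161.3]
eef_rot: [1.0, -0.0, 0.0, 0.0]
force: [0.7, 0.5, -2.4]
width: 44.4
```

```bash
python3 - <<'E'
from h import *
o=arm.observe(); print(o['clock'],o['ee_pos'],o['width'],o['force'],delta((628.2,-202.1,95.5),0))
s=snap('wrist','w5');s=snap('side','s5')
b=s['img'][100:190,190:290,::-1]; cv2.imwrite('pics/s5c.png',cv2.resize(b,(600,540),interpolation=cv2.INTER_CUBIC))
E
```

```text
7.5 [ 627.98844566 -202.21824256  161.27037607] 44.412140079744454 [ 0.68069815  0.4617048  -2.40082013] ([0.007, -0.004, 2.192], [0.01, -0.01, -0.03])
```

View pics/w5.png

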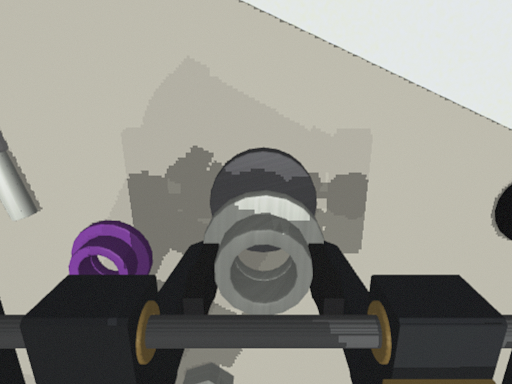

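View pics/s5c.png

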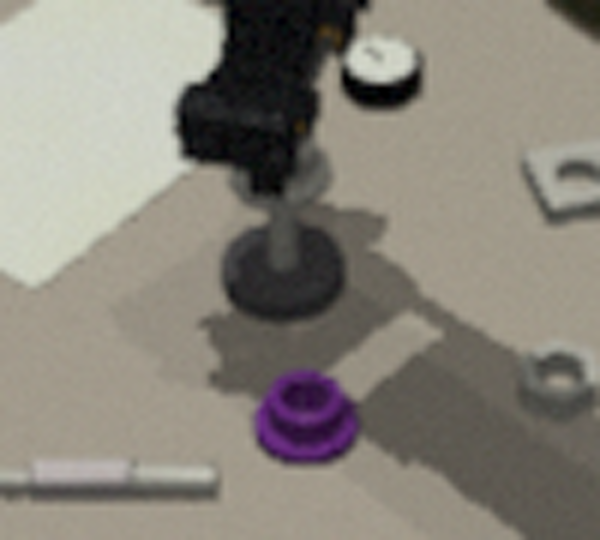

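The flange is held level above the post, and the post is hidden behind it in line with the bore. Lowering.

>>> arm_command([
  [[0, 0, 0.2, 0, 0, 0], [0, 0, 0.5, 0, 0, 0], [0, 0, 0.8, 0, 0, 0], [0, 0, 1.1, 0, 0, 0], [0, 0, 1.4, 0, 0, 0], [0, 0, 1.7, 0, 0, 0], [0, 0, 1.95, 0, 0, 0], [0, 0, 2.1, 0, 0, 0], [0, 0, 2.18, 0, 0, 0], [0, 0, 2.2, 0, 0, 0]],
])

```text
clock: 8.6
ee_pos: [628.0, -202.2, 95.1]
eef_rot: [1.0, -0.0, 0.0, 0.0]
force: [0.2, -0.3, -1.6]
width: 44.4
```

>>> arm_command([
  [[0, 0, 0, 0, 0, 0], [0, 0, 0, 0, 0, 0], [0, 0, 0, 0, 0, 0], [0, 0, 0, 0, 0, 0], [0, 0, -0.1, 0, 0, 0], [0, 0, -0.4, 0, 0, 0], [0, 0, -0.9, 0, 0, 0], [0, 0, -1.5, 0, 0, 0], [0, 0, -2.2, 0, 0, 0], [0, 0, -2.9, 0, 0, 0]],
], jaw=-1)

```text
clock: 9.6
ee_pos: [628.0, -202.2, 184.5]
eef_rot: [1.0, -0.0, 0.001, 0.0]
force: [-0.6, -0.4, -0.4]
width: 88.3
```

```bash
python3 - <<'E'
from h import *
s=snap('wrist','w6')
o=arm.observe(); print(o['clock'],o['ee_pos'],o['width'],o['force'],delta((467.8,343.6,150),0))
E
```

```text
9.65 [ 629.02688308 -202.67143137  188.42484423] 88.27947487431338 [ 0.50167203 -0.10630955  2.98622093] ([-5.388, -18.212, 1.183], [0.2, -0.37, -0.02])
```

View pics/w6.png

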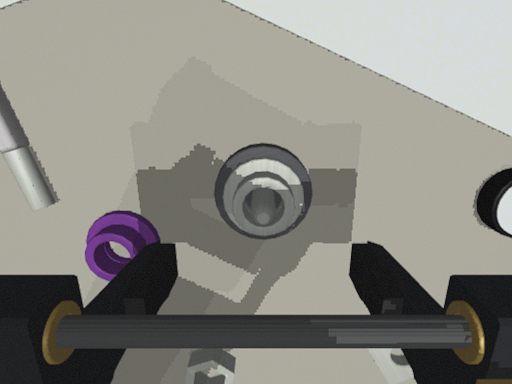

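The flange sits on the round base with the post visible inside its bore at (264,215). Next, the sleeve.

>>> arm_command([
  [[-0.1, -0.4, 0, 0, 0, 0], [-0.4, -1.5, 0, 0, 0, 0], [-0.8, -2.9, 0, 0, 0, 0], [-1.3, -4.4, 0, 0, 0, 0], [-1.7, -5.9, 0, 0, 0, 0], [-2.2, -7.4, 0, 0, 0, 0], [-2.6, -8.9, 0, 0, 0, 0], [-3.1, -10.4, 0, 0, 0, 0], [-3.5, -11.9, 0, 0, 0, 0], [-4, -13.4, 0, 0, 0, 0]],
])

```text
clock: 10.65
ee_pos: [506.3, 202.0, 181.4]
eef_rot: [1.0, -0.0, -0.001, 0.0]
force: [-0.3, 0.3, 0.0]
width: 87.8
```

```bash
python3 - <<'E'
from h import *
o=arm.observe(); print(o['clock'],o['ee_pos'],delta((467.8,343.6,140),0))
E
```

```text
10.65 [506.34213328 202.00162746 181.41151821] ([-1.284, -4.72, 1.382], [0.01, 0.07, -0.02])
```

>>> arm_command([
  [[-0.4, -1.4, 0.1, 0, 0, 0], [-0.8, -2.7, 0.5, 0, 0, 0], [-1.1, -3.8, 0.9, 0, 0, 0], [-1.3, -4.5, 1.2, 0, 0, 0], [-1.33, -4.77, 1.38, 0, 0, 0], [-1.33, -4.77, 1.38, 0, 0, 0], [-1.33, -4.77, 1.38, 0, 0, 0], [-1.33, -4.77, 1.38, 0, 0, 0], [-1.33, -4.77, 1.38, 0, 0, 0], [-1.33, -4.77, 1.38, 0, 0, 0]],
])

```text
clock: 11.65
ee_pos: [468.6, 342.5, 141.1]
eef_rot: [1.0, -0.001, 0.0, -0.0]
force: [1.2, 0.0, 1.2]
width: 88.1
```

```bash
python3 - <<'E'
from h import *
s=snap('wrist','w7')
o=arm.observe(); print(o['clock'],o['ee_pos'],delta((467.8,343.6,78),0))
E
```

```text
11.7 [468.53146764 342.59691855 141.00036982] ([-0.025, -0.033, 2.1], [-0.01, -0.02, -0.07])
```

View pics/w7.png

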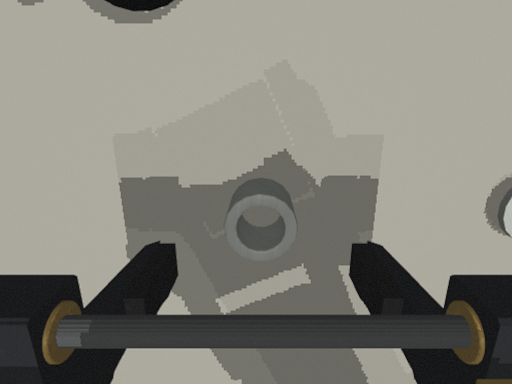

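The sleeve is centred between the fingers at (261,225).

>>> arm_command([
  [[0, -0.03, 0.2, 0, 0, 0], [-0.02, -0.03, 0.6, 0, 0, 0], [-0.02, -0.03, 1, 0, 0, 0], [-0.02, -0.03, 1.4, 0, 0, 0], [-0.02, -0.03, 1.7, 0, 0, 0], [-0.02, -0.03, 1.95, 0, 0, 0], [-0.02, -0.03, 2.06, 0, 0, 0], [-0.02, -0.03, 2.1, 0, 0, 0], [-0.02, -0.03, 2.1, 0, 0, 0], [-0.02, -0.03, 2.1, 0, 0, 0]],
])

```text
clock: 12.7
ee_pos: [467.8, 344.0, 78.2]
eef_rot: [1.0, -0.0, 0.0, -0.0]
force: [-0.6, -0.4, 0.8]
width: 88.0
```

>>> arm_command([
  [[0, 0, 0, 0, 0, 0], [0, 0, 0, 0, 0, 0], [0, 0, 0, 0, 0, 0], [0, 0, 0, 0, 0, 0], [0, 0, 0, 0, 0, 0], [0, 0, 0, 0, 0, 0], [0, 0, 0, 0, 0, 0], [0, 0, 0, 0, 0, 0], [0, 0, 0, 0, 0, 0], [0, 0, 0, 0, 0, 0]],
], jaw=1)

```text
clock: 13.7
ee_pos: [467.7, 343.9, 77.8]
eef_rot: [1.0, -0.0, 0.0, -0.0]
force: [-0.2, 0.2, -0.3]
width: 44.6
```

```bash
python3 - <<'E'
from h import *
o=arm.observe(); print(o['clock'],o['ee_pos'],o['width'],o['force'],delta((628,-202.1,190),0))
E
```

```text
13.7 [467.67362928 343.91970704  77.76981656] 44.617275002651816 [-0.15710766  0.23589139 -0.32278855] ([5.352, 18.198, -3.742], [-0.0, -0.0, -0.02])
```

>>> arm_command([
  [[0, 0, -0.3, 0, 0, 0], [0, 0, -1.2, 0, 0, 0], [0.1, 0.4, -2.2, 0, 0, 0], [0.5, 1.6, -3.1, 0, 0, 0], [0.9, 3, -3.6, 0, 0, 0], [1.3, 4.4, -3.74, 0, 0, 0], [1.7, 5.8, -3.74, 0, 0, 0], [2.1, 7.2, -3.74, 0, 0, 0], [2.5, 8.6, -3.74, 0, 0, 0], [2.9, 10, -3.74, 0, 0, 0]],
])

```text
clock: 14.7
ee_pos: [554.6, 42.1, 190.5]
eef_rot: [1.0, -0.0, 0.0, 0.0]
force: [0.5, 0.0, -3.2]
width: 44.4
```

>>> arm_command([
  [[0.4, 1.4, 0, 0, 0, 0], [0.8, 2.8, 0, 0, 0, 0], [1.2, 4.2, 0, 0, 0, 0], [1.6, 5.5, 0, 0, 0, 0], [2, 6.8, 0, 0, 0, 0], [2.3, 7.7, 0, 0, 0, 0], [2.45, 8.2, 0, 0, 0, 0], [2.45, 8.2, 0, 0, 0, 0], [2.45, 8.2, 0, 0, 0, 0], [2.45, 8.2, 0, 0, 0, 0]],
])

```text
clock: 15.7
ee_pos: [627.8, -200.9, 190.1]
eef_rot: [1.0, 0.0, -0.0, -0.0]
force: [0.3, -0.1, -3.0]
width: 45.2
```

```bash
python3 - <<'E'
from h import *
s=snap('wrist','w8')
s=snap('wrist','w8')
o=arm.observe(); print(o['clock'],o['ee_pos'],o['width'],o['force'],delta((628,-202.1,126.5),0))
s=snap('side','s8')
b=s['img'][100:190,190:290,::-1]; cv2.imwrite('pics/s8c.png',cv2.resize(b,(600,540),interpolation=cv2.INTER_CUBIC))
E
```

```text
15.8 [ 627.89637641 -201.07282841  190.23303079] 44.82228328093139 [-0.28502308 -0.38083164 -2.48004102] ([0.003, 0.034, 2.124], [-0.01, 0.0, 0.04])
```

View pics/w8.png

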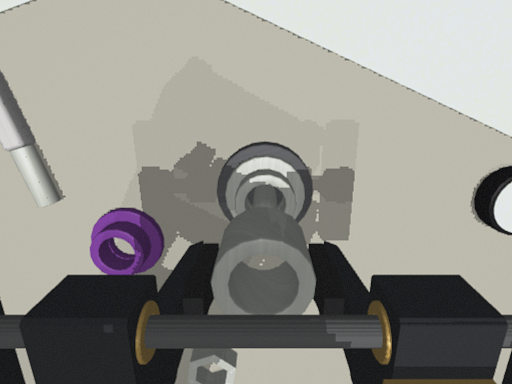

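View pics/s8c.png

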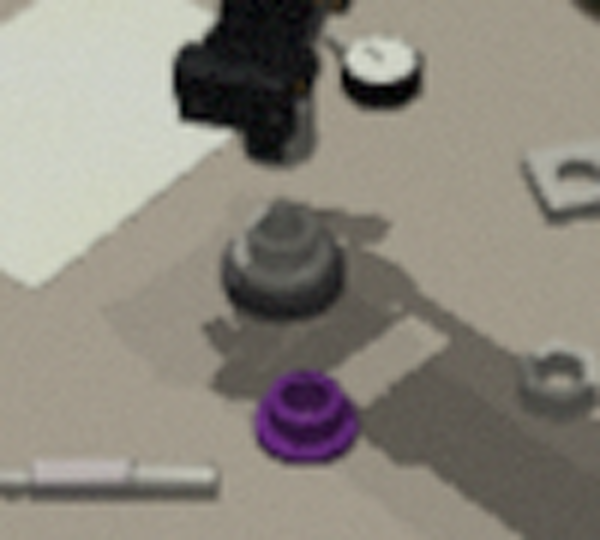

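The sleeve is upright above the post. The flange below it is flat and centred.

>>> arm_command([
  [[0, 0.03, 0.2, 0, 0, 0], [0, 0.03, 0.5, 0, 0, 0], [0, 0.03, 0.8, 0, 0, 0], [0, 0.03, 1.1, 0, 0, 0], [0, 0.03, 1.4, 0, 0, 0], [0, 0.03, 1.7, 0, 0, 0], [0, 0.03, 1.9, 0, 0, 0], [0, 0.03, 2.04, 0, 0, 0], [0, 0.03, 2.1, 0, 0, 0], [0, 0.03, 2.13, 0, 0, 0]],
])

```text
clock: 16.85
ee_pos: [628.0, -203.1, 126.1]
eef_rot: [1.0, -0.0, 0.0, 0.0]
force: [0.4, -0.8, -1.8]
width: 45.0
```

>>> arm_command([
  [[0, 0, 0, 0, 0, 0], [0, 0, 0, 0, 0, 0], [0, 0, 0, 0, 0, 0], [0, 0, 0, 0, 0, 0], [0, 0, 0, 0, 0, 0], [0, 0, -0.4, 0, 0, 0], [0, 0, -0.9, 0, 0, 0], [0, 0, -1.5, 0, 0, 0], [0, 0, -2, 0, 0, 0], [0, 0, -2.3, 0, 0, 0]],
], jaw=-1)

```text
clock: 17.85
ee_pos: [628.3, -203.3, 197.6]
eef_rot: [1.0, -0.0, 0.001, 0.001]
force: [-0.1, -0.1, 0.7]
width: 87.6
```

```bash
python3 - <<'E'
from h import *
s=snap('wrist','w9')
s=snap('wrist','w9')
o=arm.observe(); print(o['clock'],o['ee_pos'],o['width'],o['force'],delta((471.2,154.6,150),0))
E
```

```text
17.95 [ 628.2911632  -203.24535875  196.87474452] 87.99594318423377 [ 0.08991038  0.62697784 -0.43009047] ([-5.245, -11.928, 1.534], [0.07, -0.14, -0.03])
```

View pics/w9.png

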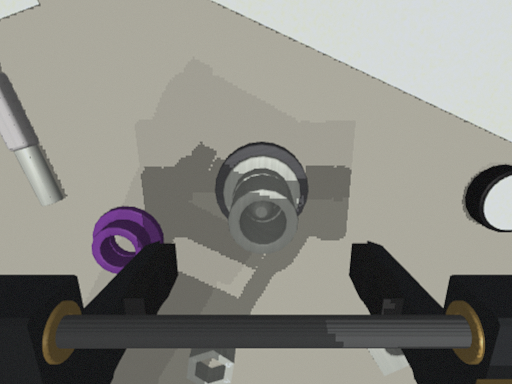

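```bash
python3 - <<'E'
from h import *
s=dict(np.load('pics/w9.npz'))
a=cv2.imread('pics/w9.png')[175:265,215:305]; cv2.imwrite('pics/w9c.png',cv2.resize(a,(540,540),interpolation=cv2.INTER_CUBIC))
print(world(s,264,219,88).round(1),world(s,234,219).round(1),world(s,294,219).round(1))
E
```

```text
[ 630.2 -204.    88. ] [ 630.4 -184.8   88.4] [ 630.1 -223.3   87.7]
```

View pics/w9c.png

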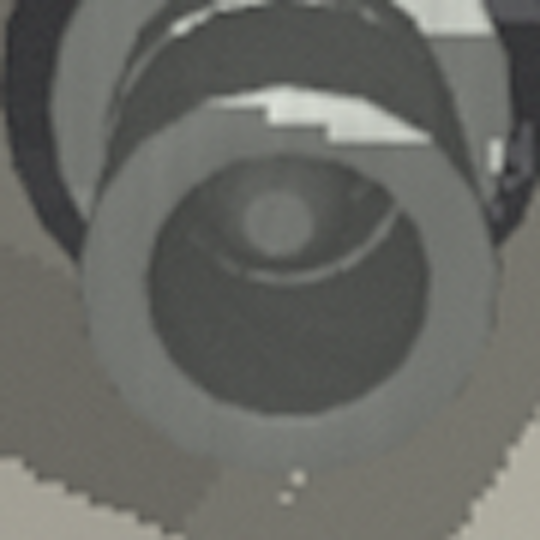

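```bash
python3 - <<'E'
from h import *
s=dict(np.load('pics/w9.npz'))
print(world(s,262.9,221.2,88).round(1),world(s,261.2,211.6,68).round(1))
o=arm.observe(); print(o['ee_pos'])
E
```

```text
[ 628.7 -203.3   88. ] [ 627.7 -202.1   68. ]
[ 628.2911632  -203.24535875  196.87474452]
```

>>> arm_command([
  [[-0.2, -0.4, 0, 0, 0, 0], [-0.7, -1.5, 0, 0, 0, 0], [-1.3, -2.9, 0, 0, 0, 0], [-1.9, -4.3, 0, 0, 0, 0], [-2.5, -5.7, 0.1, 0, 0, 0], [-3.1, -7.1, 0.4, 0, 0, 0], [-3.7, -8.5, 0.8, 0, 0, 0], [-4.3, -9.9, 1.2, 0, 0, 0], [-4.9, -11.1, 1.5, 0, 0, 0], [-5.24, -11.9, 1.53, 0, 0, 0]],
])

```text
clock: 18.95
ee_pos: [468.6, 156.0, 147.7]
eef_rot: [1.0, 0.001, -0.002, 0.0]
force: [0.8, 0.1, -0.1]
width: 88.4
```

```bash
python3 - <<'E'
from h import *
s=snap('wrist','w10')
s=snap('wrist','w10');s=snap('wrist','w10')
o=arm.observe(); print(o['clock'],o['ee_pos'],delta((471.2,154.6,86),0))
E
```

```text
19.1 [470.25124196 154.87151832 148.75678354] ([0.034, 0.009, 2.092], [0.01, 0.06, 0.11])
```

View pics/w10.png

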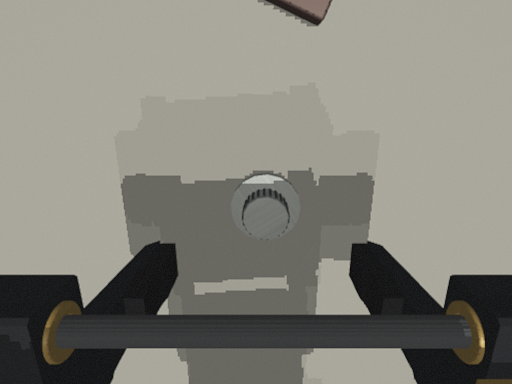

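The knobbed cap is centred at (265,212).

>>> arm_command([
  [[0.03, 0, 0.2, 0, 0, 0], [0.03, 0, 0.6, 0, 0, 0], [0.03, 0, 1, 0, 0, 0], [0.03, 0, 1.4, 0, 0, 0], [0.03, 0, 1.7, 0, 0, 0], [0.03, 0, 1.95, 0, 0, 0], [0.03, 0, 2.06, 0, 0, 0], [0.03, 0, 2.1, 0, 0, 0], [0.03, 0, 2.1, 0, 0, 0], [0.03, 0, 2.1, 0, 0, 0]],
])

```text
clock: 20.1
ee_pos: [472.0, 154.1, 86.5]
eef_rot: [1.0, -0.0, 0.0, -0.0]
force: [-0.6, 0.0, -0.1]
width: 88.1
```

>>> arm_command([
  [[0, 0, 0, 0, 0, 0], [0, 0, 0, 0, 0, 0], [0, 0, 0, 0, 0, 0], [0, 0, 0, 0, 0, 0], [0, 0, 0, 0, 0, 0], [0, 0, 0, 0, 0, 0], [0, 0, 0, 0, 0, 0], [0, 0, 0, 0, 0, 0], [0, 0, 0, 0, 0, 0], [0, 0, 0, 0, 0, 0]],
], jaw=1)

```text
clock: 21.1
ee_pos: [471.8, 154.0, 86.2]
eef_rot: [1.0, -0.0, 0.0, -0.0]
force: [-0.9, 0.0, 0.3]
width: 29.4
```

```bash
python3 - <<'E'
from h import *
o=arm.observe(); print(o['clock'],o['ee_pos'],o['width'],o['force'],delta((628.5,-203.2,200),0))
E
```

```text
21.1 [471.81338321 154.01950138  86.18320084] 29.40603399464857 [-0.92528104  0.01907085  0.28149428] ([5.229, 11.905, -3.794], [-0.0, -0.0, -0.03])
```

>>> arm_command([
  [[0, 0, -0.3, 0, 0, 0], [0, 0, -1.2, 0, 0, 0], [0.2, 0.4, -2.2, 0, 0, 0], [0.7, 1.6, -3.1, 0, 0, 0], [1.3, 3, -3.6, 0, 0, 0], [1.9, 4.4, -3.8, 0, 0, 0], [2.5, 5.8, -3.8, 0, 0, 0], [3.1, 7.2, -3.8, 0, 0, 0], [3.8, 8.6, -3.8, 0, 0, 0], [4.3, 9.8, -3.8, 0, 0, 0]],
])

```text
clock: 22.1
ee_pos: [601.1, -142.3, 200.5]
eef_rot: [1.0, -0.001, -0.0, 0.0]
force: [0.7, -0.3, -2.0]
width: 29.4
```

>>> arm_command([
  [[0.45, 1, 0, 0, 0, 0], [0.75, 1.7, 0, 0, 0, 0], [0.9, 2.05, 0, 0, 0, 0], [0.95, 2.11, 0, 0, 0, 0], [0.95, 2.11, 0, 0, 0, 0], [0.95, 2.11, 0, 0, 0, 0], [0.95, 2.11, 0, 0, 0, 0], [0.95, 2.11, 0, 0, 0, 0], [0.95, 2.11, 0, 0, 0, 0], [0.95, 2.11, 0, 0, 0, 0]],
])

```text
clock: 23.1
ee_pos: [629.1, -203.2, 200.2]
eef_rot: [1.0, -0.0, -0.0, 0.0]
force: [0.4, -0.8, -2.4]
width: 29.3
```

```bash
python3 - <<'E'
from h import *
s=snap('wrist','w11')
o=arm.observe(); print(o['clock'],o['ee_pos'],o['width'],o['force'],delta((629.1,-203.2,163),0))
s=snap('side','s11')
b=s['img'][100:190,190:290,::-1]; cv2.imwrite('pics/s11c.png',cv2.resize(b,(600,540),interpolation=cv2.INTER_CUBIC))
E
```

```text
23.15 [ 629.11571034 -203.28722965  200.17065026] 29.071735997063882 [ 0.08161248  0.75262706 -2.05571773] ([-0.001, -0.003, 1.239], [0.0, 0.0, -0.02])
```

View pics/w11.png

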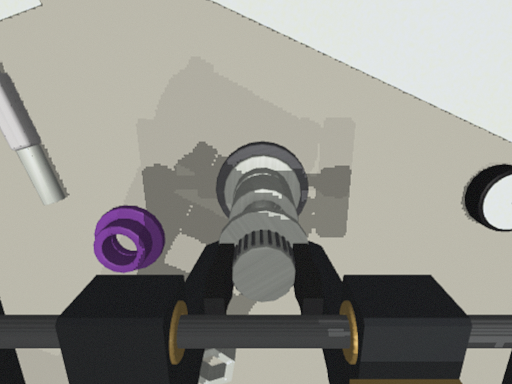

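View pics/s11c.png

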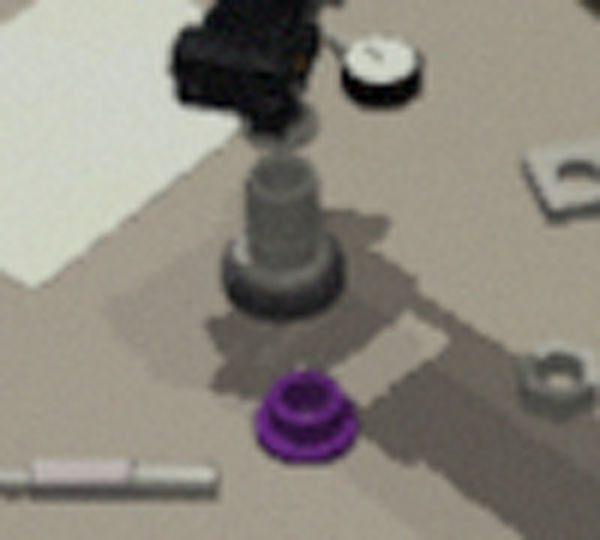

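The cap hangs level directly above the sleeve. Lowering slowly.

>>> arm_command([
  [[0, 0, 0.1, 0, 0, 0], [0, 0, 0.25, 0, 0, 0], [0, 0, 0.4, 0, 0, 0], [0, 0, 0.55, 0, 0, 0], [0, 0, 0.7, 0, 0, 0], [0, 0, 0.85, 0, 0, 0], [0, 0, 1, 0, 0, 0], [0, 0, 1.12, 0, 0, 0], [0, 0, 1.2, 0, 0, 0], [0, 0, 1.25, 0, 0, 0]],
])

```text
clock: 24.2
ee_pos: [629.1, -203.4, 162.5]
eef_rot: [1.0, -0.0, -0.0, 0.0]
force: [0.2, -0.6, 2.2]
width: 29.1
```

>>> arm_command([
  [[0, 0, 0, 0, 0, 0], [0, 0, 0, 0, 0, 0], [0, 0, 0, 0, 0, 0], [0, 0, 0, 0, 0, 0], [0, 0, 0, 0, 0, 0], [0, 0, -0.3, 0, 0, 0], [0, 0, -0.8, 0, 0, 0], [0, 0, -1.3, 0, 0, 0], [0, 0, -1.7, 0, 0, 0], [0, 0, -1.9, 0, 0, 0]],
], jaw=-1)

```text
clock: 25.2
ee_pos: [629.5, -203.5, 221.9]
eef_rot: [1.0, -0.0, 0.001, 0.001]
force: [0.7, -0.4, 0.5]
width: 88.3
```

```bash
python3 - <<'E'
from h import *
s=snap('wrist','w12')
s=snap('wrist','w12')
o=arm.observe(); print(o['clock'],o['ee_pos'],o['width'],o['force'],delta((463.6,-342,140),30.5))
s=snap('side','s12')
b=s['img'][100:190,190:290,::-1]; cv2.imwrite('pics/s12c.png',cv2.resize(b,(600,540),interpolation=cv2.INTER_CUBIC))
E
```

```text
25.3 [ 629.33623814 -203.46431407  220.88151116] 87.99040978333397 [ 0.33562892 -0.28195186 -0.07496489] ([-5.527, 4.618, 2.691], [0.07, -0.08, -30.53])
```

View pics/w12.png

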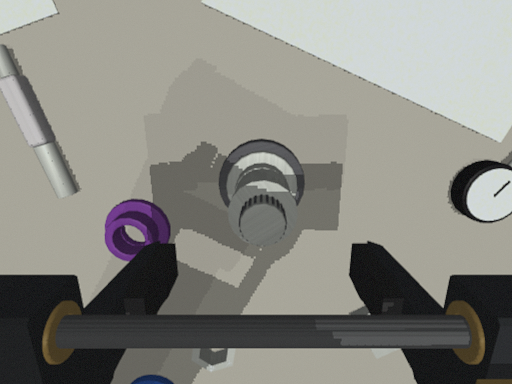

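View pics/s12c.png

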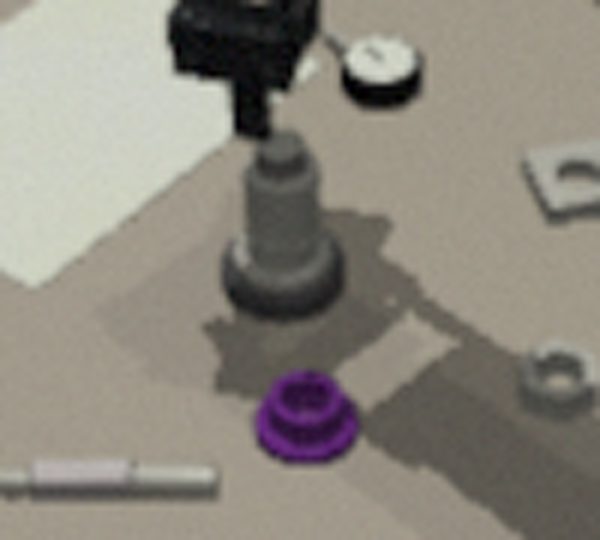

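```bash
python3 - <<'E'
from h import *
s=dict(np.load('pics/w12.npz'))
print(world(s,263,222.5,114).round(1),[world(s,u,v).round(1).tolist() for u,v in [(263,222),(250,222),(276,222),(263,235)]])
E
```

```text
[ 629.6 -203.5  114. ] [[629.7, -203.5, 113.4], [629.6, -195.2, 113.2], [630.0, -211.8, 114.1], [621.1, -203.5, 114.3]]
```

The cap's knob top reads 114 mm at the sleeve's axis, which matches the seated height. Next, the plate.

>>> arm_command([
  [[-0.3, 0.2, 0, 0, 0, -2], [-0.9, 0.7, 0, 0, 0, -6], [-1.6, 1.3, 0, 0, 0, -10], [-2.4, 2, 0, 0, 0, -15], [-3.2, 2.7, 0.4, 0, 0, -20], [-4, 3.4, 1, 0, 0, -25], [-4.8, 4, 1.7, 0, 0, -28], [-5.3, 4.45, 2.3, 0, 0, -30.5], [-5.52, 4.62, 2.67, 0, 0, -30.5], [-5.52, 4.62, 2.67, 0, 0, -30.5]],
])

```text
clock: 26.35
ee_pos: [462.7, -341.8, 138.0]
eef_rot: [0.965, 0.262, -0.001, -0.001]
force: [0.0, 0.5, -0.9]
width: 88.2
```

```bash
python3 - <<'E'
from h import *
s=snap('wrist','w13')
s=snap('wrist','w13');s=snap('wrist','w13')
o=arm.observe(); print(o['clock'],o['ee_pos'],delta((463.6,-342,67),30.5))
E
```

```text
26.5 [ 464.41802898 -341.50062708  140.27883964] ([-0.033, -0.002, 2.443], [0.07, -0.03, -0.01])
```

View pics/w13.png

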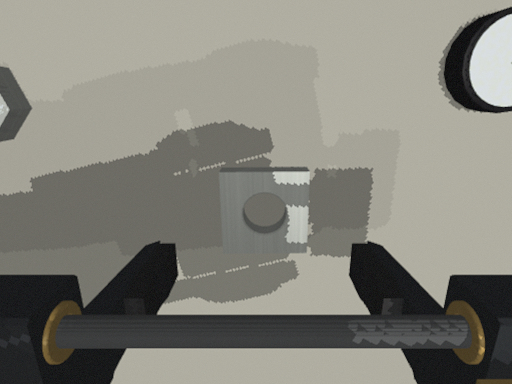

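The plate is square to the jaws and centred at (265,211).

>>> arm_command([
  [[0, 0, 0.2, 0, 0, 0], [-0.03, 0, 0.6, 0, 0, 0], [-0.03, 0, 1.1, 0, 0, 0], [-0.03, 0, 1.5, 0, 0, 0], [-0.03, 0, 1.9, 0, 0, 0], [-0.03, 0, 2.2, 0, 0, 0], [-0.03, 0, 2.37, 0, 0, 0], [-0.03, 0, 2.44, 0, 0, 0], [-0.03, 0, 2.44, 0, 0, 0], [-0.03, 0, 2.44, 0, 0, 0]],
])

```text
clock: 27.5
ee_pos: [462.9, -342.5, 66.8]
eef_rot: [0.965, 0.263, 0.0, 0.0]
force: [-0.3, -0.5, 0.6]
width: 88.3
```

>>> arm_command([
  [[0, 0, 0, 0, 0, 0], [0, 0, 0, 0, 0, 0], [0, 0, 0, 0, 0, 0], [0, 0, 0, 0, 0, 0], [0, 0, 0, 0, 0, 0], [0, 0, 0, 0, 0, 0], [0, 0, 0, 0, 0, 0], [0, 0, 0, 0, 0, 0], [0, 0, 0, 0, 0, 0], [0, 0, 0, 0, 0, 0]],
], jaw=1, newtons=35)

```text
clock: 28.5
ee_pos: [462.8, -342.4, 66.5]
eef_rot: [0.965, 0.263, 0.0, 0.0]
force: [-0.1, -0.8, 2.2]
width: 59.6
```

```bash
python3 - <<'E'
from h import *
o=arm.observe(); print(o['clock'],o['ee_pos'],o['width'],o['force'],delta((463.6,-342,170),30.5),delta((639.6,142.8,170),0),delta((639.6,142.8,170),30.5))
E
```

```text
28.5 [ 462.75374608 -342.41939738   66.47989633] 59.57596116468692 [-0.10329198 -0.84902227  2.17408533] ([0.031, 0.003, -3.451], [0.02, -0.0, -0.02]) ([13.284, -10.948, -3.454], [0.02, -0.01, 30.48]) ([13.284, -10.948, -3.454], [0.02, -0.0, -0.02])
```

>>> arm_command([
  [[0, 0, -0.4, 0, 0, 0], [0, 0, -1.5, 0, 0, 0], [0.1, -0.1, -2.7, 0, 0, 0], [0.7, -0.6, -3.6, 0, 0, 0], [1.6, -1.3, -4.1, 0, 0, 0], [2.7, -2.2, -4.1, 0, 0, 0], [3.8, -3.1, -4.1, 0, 0, 0], [4.9, -4, -4.1, 0, 0, 0], [6, -4.9, -4.1, 0, 0, 0], [7, -5.8, -4.1, 0, 0, 0]],
])

```text
clock: 29.5
ee_pos: [555.5, -83.9, 189.6]
eef_rot: [0.965, 0.263, -0.0, -0.0]
force: [0.7, 0.0, -3.8]
width: 59.6
```

>>> arm_command([
  [[1.1, -0.9, 0, 0, 0, 0], [2.2, -1.8, 0, 0, 0, 0], [3.3, -2.7, 0, 0, 0, 0], [4.4, -3.6, 0, 0, 0, 0], [5.3, -4.3, 0, 0, 0, 0], [5.9, -4.85, 0, 0, 0, 0], [6.2, -5.1, 0, 0, 0, 0], [6.25, -5.15, 0, 0, 0, 0], [6.25, -5.15, 0, 0, 0, 0], [6.25, -5.15, 0, 0, 0, 0]],
])

```text
clock: 30.5
ee_pos: [638.5, 141.1, 189.5]
eef_rot: [0.965, 0.262, -0.0, 0.0]
force: [0.5, -0.4, -3.1]
width: 59.9
```

```bash
python3 - <<'E'
from h import *
s=snap('wrist','w14')
s=snap('wrist','w14')
o=arm.observe(); print(o['clock'],o['ee_pos'],o['width'],o['force'],delta((638.8,142.4,85.2),30.5))
E
```

```text
30.6 [638.61551401 141.25725922 189.47714015] 59.425992582647396 [-0.76840071 -0.57508802 -3.16024613] ([0.025, -0.03, 3.476], [0.0, 0.01, -0.1])
```

View pics/w14.png

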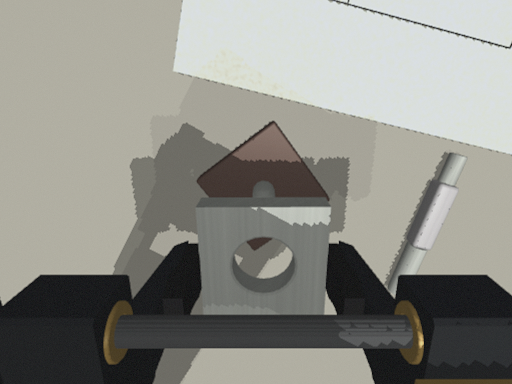

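The plate is held level with the short post behind it in line with the bore (264,190). Lowering.

>>> arm_command([
  [[0.02, -0.03, 0.3, 0, 0, 0], [0.02, -0.03, 0.8, 0, 0, 0], [0.02, -0.03, 1.2, 0, 0, 0], [0.02, -0.03, 1.6, 0, 0, 0], [0.02, -0.03, 2, 0, 0, 0], [0.02, -0.03, 2.4, 0, 0, 0], [0.02, -0.03, 2.8, 0, 0, 0], [0.02, -0.03, 3.1, 0, 0, 0], [0.02, -0.03, 3.35, 0, 0, 0], [0.02, -0.03, 3.47, 0, 0, 0]],
])

```text
clock: 31.6
ee_pos: [638.6, 143.4, 84.4]
eef_rot: [0.965, 0.263, -0.0, -0.0]
force: [-1.7, 0.8, 10.9]
width: 59.5
```

>>> arm_command([
  [[0, 0, 0, 0, 0, 0], [0, 0, 0, 0, 0, 0], [0, 0, 0, 0, 0, 0], [0, 0, 0, 0, 0, 0], [0, 0, 0, 0, 0, 0], [0, 0, -0.4, 0, 0, 0], [0, 0, -1, 0, 0, 0], [0, 0, -1.7, 0, 0, 0], [0, 0, -2.4, 0, 0, 0], [0, 0, -2.9, 0, 0, 0]],
], jaw=-1)

```text
clock: 32.6
ee_pos: [639.1, 143.5, 174.7]
eef_rot: [0.965, 0.263, 0.001, 0.0]
force: [-0.0, 0.2, -0.7]
width: 88.3
```

```bash
python3 - <<'E'
from h import *
s=snap('wrist','w15')
s=snap('wrist','w15')
o=arm.observe(); print(o['clock'],o['ee_pos'],o['width'],o['force'],delta((436,-149.3,150),-7))
E
```

```text
32.7 [639.4700947  143.50326697 174.96117373] 88.24597905077445 [0.40882585 0.16267706 0.0418784 ] ([-10.799, 4.97, 0.801], [0.04, -0.25, 37.48])
```

View pics/w15.png

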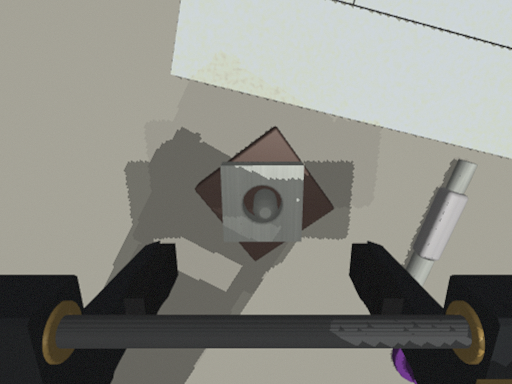

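The plate lies on the granite with the post in its bore at (264,204). Next, the nut.

>>> arm_command([
  [[-0.4, 0.2, 0, 0, 0, 2], [-1.4, 0.6, 0, 0, 0, 6], [-2.7, 1.2, 0, 0, 0, 11], [-4, 1.8, 0, 0, 0, 16], [-5.4, 2.5, 0.1, 0, 0, 21], [-6.8, 3.1, 0.3, 0, 0, 26], [-8.2, 3.8, 0.5, 0, 0, 31], [-9.5, 4.4, 0.7, 0, 0, 35], [-10.4, 4.8, 0.8, 0, 0, 37.5], [-10.79, 4.97, 0.8, 0, 0, 37.5]],
])

```text
clock: 33.7
ee_pos: [433.8, -150.6, 147.4]
eef_rot: [0.998, -0.063, -0.001, -0.0]
force: [0.9, -0.1, 0.1]
width: 88.2
```

```bash
python3 - <<'E'
from h import *
s=snap('wrist','w16')
s=snap('wrist','w16');s=snap('wrist','w16')
o=arm.observe(); print(o['clock'],o['ee_pos'],delta((436,-149.3,68),-7))
E
```

```text
33.85 [ 435.56738544 -149.09333145  148.1953661 ] ([0.015, 0.006, 2.673], [-0.02, 0.0, -0.02])
```

View pics/w16.png

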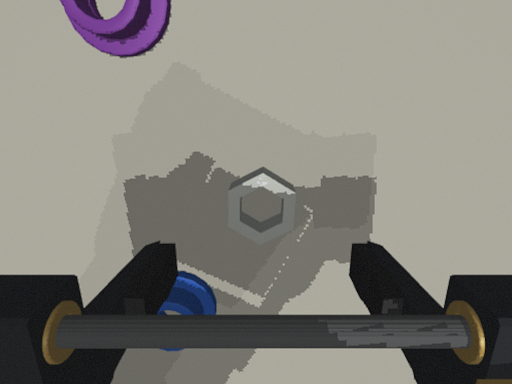

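The nut is centred at (262,205) with its flats square to the jaws. The blue decoy is about 50 mm clear.

>>> arm_command([
  [[0.01, 0, 0.2, 0, 0, 0], [0.01, 0, 0.7, 0, 0, 0], [0.01, 0, 1.2, 0, 0, 0], [0.01, 0, 1.7, 0, 0, 0], [0.01, 0, 2.1, 0, 0, 0], [0.01, 0, 2.4, 0, 0, 0], [0.01, 0, 2.6, 0, 0, 0], [0.01, 0, 2.67, 0, 0, 0], [0.01, 0, 2.67, 0, 0, 0], [0.01, 0, 2.67, 0, 0, 0]],
])

```text
clock: 34.85
ee_pos: [435.9, -149.4, 68.5]
eef_rot: [0.998, -0.061, 0.0, 0.0]
force: [-1.0, -0.6, -0.2]
width: 88.2
```

>>> arm_command([
  [[0, 0, 0, 0, 0, 0], [0, 0, 0, 0, 0, 0], [0, 0, 0, 0, 0, 0], [0, 0, 0, 0, 0, 0], [0, 0, 0, 0, 0, 0], [0, 0, 0, 0, 0, 0], [0, 0, 0, 0, 0, 0], [0, 0, 0, 0, 0, 0], [0, 0, 0, 0, 0, 0], [0, 0, 0, 0, 0, 0]],
], jaw=1, newtons=30)

```text
clock: 35.85
ee_pos: [435.7, -149.2, 68.2]
eef_rot: [0.998, -0.061, -0.0, -0.0]
force: [-0.2, 1.2, 1.9]
width: 45.7
```

```bash
python3 - <<'E'
from h import *
s=dict(np.load('pics/w15.npz'))
print('plate h',[world(s,u,v).round(1).tolist() for u,v in [(232,180),(290,180),(232,230),(290,230)]], 'tip',world(s,265,203,48).round(1))
s=dict(np.load('pics/w16.npz'))
print('nut',world(s,262,205,20).round(1))
o=arm.observe(); print(o['clock'],o['ee_pos'],o['width'],o['force'],delta((639.6,142.8,180),-7))
E
```

```text
plate h [[707.8, 184.8, 259.6], [665.7, 136.9, 33.0], [609.7, 154.1, 32.6], [632.0, 115.8, 32.1]] tip [645.7 146.3  48. ]
nut [ 439.5 -149.7   20. ]
35.85 [ 435.6688302  -149.21736368   68.16846709] 45.65733261513027 [-0.22271158  1.15229338  1.86746143] ([5.556, -10.492, -3.727], [-0.0, 0.0, -0.02])
```

```bash
python3 - <<'E'
from h import *
c=[cv2.resize(cv2.imread(f'pics/{n}.png')[y-45:y+45,x-45:x+45],(400,400),interpolation=cv2.INTER_CUBIC) for n,x,y in [('w15',264,205),('w16',262,208)]]
cv2.imwrite('pics/c16.png',np.hstack(c))
E
```

```text
(no output)
```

View pics/c16.png

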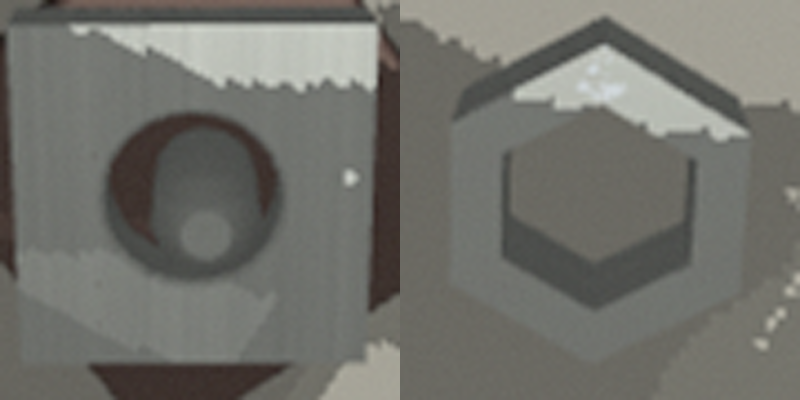

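```bash
python3 - <<'E'
from h import *
s=dict(np.load('pics/w15.npz'))
print('tip',world(s,264.9,212.7,48).round(1),'bore',world(s,262.3,203.7,32).round(1))
s=dict(np.load('pics/w16.npz'));print('nut',world(s,261.4,208.3,20).round(1))
E
```

```text
tip [639.5 142.7  48. ] bore [639.6 144.9  32. ]
nut [ 437.1 -149.    20. ]
```

>>> arm_command([
  [[0, 0, -0.3, 0, 0, 0], [0, 0, -1.2, 0, 0, 0], [0.1, -0.2, -2.2, 0, 0, 0], [0.6, -1.1, -3.1, 0, 0, 0], [1.2, -2.3, -3.6, 0, 0, 0], [1.9, -3.6, -3.73, 0, 0, 0], [2.6, -4.9, -3.73, 0, 0, 0], [3.3, -6.2, -3.73, 0, 0, 0], [4, -7.5, -3.73, 0, 0, 0], [4.6, -8.7, -3.73, 0, 0, 0]],
])

```text
clock: 36.85
ee_pos: [605.3, 94.8, 180.5]
eef_rot: [0.998, -0.061, 0.0, 0.0]
force: [0.5, -1.8, -1.2]
width: 45.7
```

>>> arm_command([
  [[0.5, -0.9, 0, 0, 0, 0], [0.8, -1.5, 0, 0, 0, 0], [0.93, -1.75, 0, 0, 0, 0], [0.93, -1.79, 0, 0, 0, 0], [0.93, -1.79, 0, 0, 0, 0], [0.93, -1.79, 0, 0, 0, 0], [0.93, -1.79, 0, 0, 0, 0], [0.93, -1.79, 0, 0, 0, 0], [0.93, -1.79, 0, 0, 0, 0], [0.93, -1.79, 0, 0, 0, 0]],
])

```text
clock: 37.85
ee_pos: [638.8, 142.7, 180.1]
eef_rot: [0.998, -0.061, 0.0, 0.0]
force: [0.7, 0.1, -1.1]
width: 46.1
```

```bash
python3 - <<'E'
from h import *
s=snap('wrist','w17')
o=arm.observe(); print(o['clock'],o['ee_pos'],o['width'],o['force'],delta((638.8,142.8,101.2),-7))
E
```

```text
37.9 [638.80068081 142.71958928 180.03760863] 46.009756494316306 [-0.65656462  0.47454149 -0.87929906] ([-0.0, -0.003, 2.628], [-0.0, 0.0, -0.03])
```

View pics/w17.png

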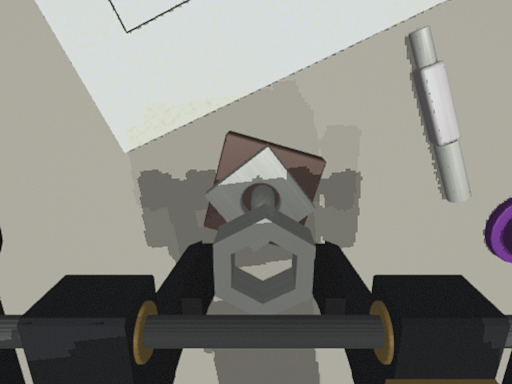

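The nut is level and in line with the post. Lowering.

>>> arm_command([
  [[0, 0, 0.2, 0, 0, 0], [0, 0, 0.6, 0, 0, 0], [0, 0, 1, 0, 0, 0], [0, 0, 1.35, 0, 0, 0], [0, 0, 1.7, 0, 0, 0], [0, 0, 2, 0, 0, 0], [0, 0, 2.3, 0, 0, 0], [0, 0, 2.5, 0, 0, 0], [0, 0, 2.6, 0, 0, 0], [0, 0, 2.63, 0, 0, 0]],
])

```text
clock: 38.9
ee_pos: [638.8, 142.8, 101.0]
eef_rot: [0.998, -0.061, -0.0, -0.0]
force: [-0.1, 0.1, -2.0]
width: 46.1
```

>>> arm_command([
  [[0, 0, 0, 0, 0, 0], [0, 0, 0, 0, 0, 0], [0, 0, 0, 0, 0, 0], [0, 0, 0, 0, 0, 0], [0, 0, 0, 0, 0, 0], [0, 0, -0.4, 0, 0, 0], [0, 0, -1, 0, 0, 0], [0, 0, -1.7, 0, 0, 0], [0, 0, -2.4, 0, 0, 0], [0, 0, -2.9, 0, 0, 0]],
], jaw=-1)

```text
clock: 39.9
ee_pos: [639.1, 142.8, 190.6]
eef_rot: [0.998, -0.061, 0.001, -0.0]
force: [0.5, -0.0, 0.5]
width: 88.2
```

```bash
python3 - <<'E'
from h import *
s=snap('wrist','w18')
s=snap('wrist','w18')
o=arm.observe(); print(o['clock'],o['ee_pos'],o['width'],o['force'])
c=cv2.resize(s['img'][155:255,210:310,::-1],(500,500),interpolation=cv2.INTER_CUBIC);cv2.imwrite('pics/w18c.png',c)
a=snap('scene','sc18');b=snap('side','si18')
x=cv2.resize(a['img'][95:325,140:370,::-1],(400,400),interpolation=cv2.INTER_CUBIC)
y=cv2.resize(b['img'][90:240,180:330,::-1],(400,400),interpolation=cv2.INTER_CUBIC)
cv2.imwrite('pics/f18.png',np.hstack([x,y]))
E
```

```text
40.0 [639.50793188 142.8657577  190.891701  ] 88.18642725119103 [ 0.60955403 -0.49758006 -0.22411653]
```

View pics/w18c.png

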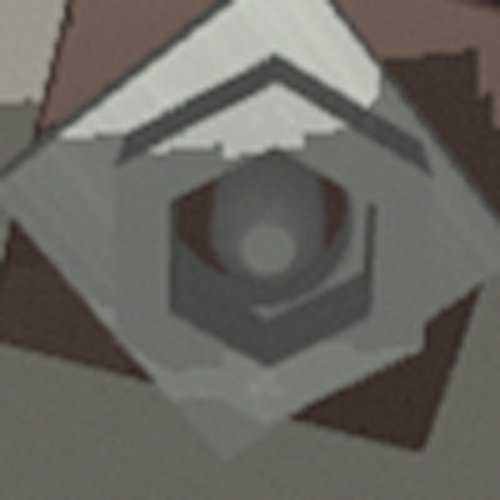

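View pics/f18.png

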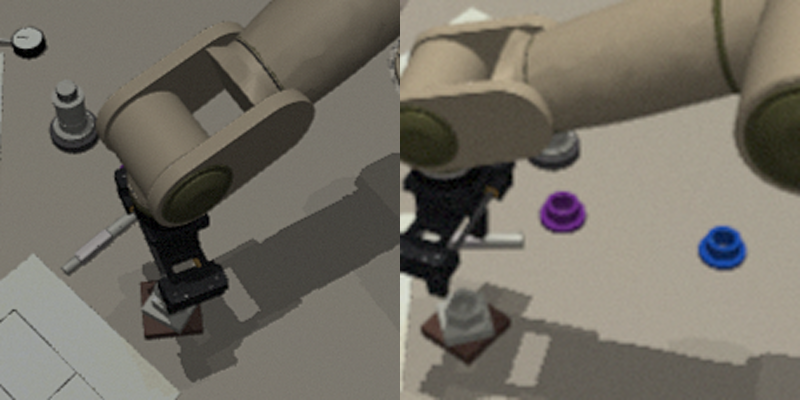

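```bash
python3 - <<'E'
from h import *
s=dict(np.load('pics/w18.npz'))
for p in [(145,230),(400,220),(200,150),(330,150),(268,390)]: print(world(s,210+p[0]/5,155+p[1]/5).round(1))
print('nut bore', world(s,210+271/5-.4,155+257/5-.4,52).round(1),'tip',world(s,210+267/5-.4,155+250/5-.4,48).round(1))
print('plate', [world(s,210+p[0]/5,155+p[1]/5).round(1).tolist() for p in [(60,200),(225,430),(470,250),(290,15)]])
E
```

```text
[645.8 159.8  52.3]
[642.7 122.8  51.9]
[657.1 150.2  53.3]
[654.5 131.7  52.1]
[618.3 145.1  52.1]
nut bore [639.7 142.4  52. ] tip [639.4 143.   48. ]
plate [[645.6, 175.0, 31.4], [603.2, 154.1, 32.5], [629.5, 111.2, 32.0], [670.8, 135.3, 32.3]]
```

```bash
python3 - <<'E'
from plant import arm
print(arm.finish_job())
E
```

```text
the job is handed in; nothing more can be done
None
```

Both stack-ups are built and the job is handed in, at about 40 s on the clock. I have no verdict from the system, so the checks below are my own.

- **Tall post:** The silver flange is hub up, with the sleeve on it and the cap's plug in the bore. The sleeve top read about 88 mm and its axis lay within about 1.5 mm of the post. The knob top read 113–114 mm against the expected 114 mm, about 1 mm off the sleeve's axis.
- **Short post:** The plate top read about 32 mm all round, about 2 mm off the post. The nut top read 52–53 mm, within about 1 mm of the post.

**Other checks:**
- All parts are released and the open gripper is about 90 mm clear above the short stack.
- The last scene picture shows the tall stack upright.
- The plug gauge and dial gauge look untouched. I didn't check the mug at the end, but the arm never came near it.
- The blue and purple flanges were not touched.

**Readings that disagreed:**
- **Early triangulation:** The two fixed cameras gave heights up to 17 mm too low. I used wrist-camera views instead, which agreed with the given sizes to within 1–2 mm.
- **One depth pixel:** A reading of 259.6 mm beside the plate was discarded as an outlier.
- **Plate set-down:** It met the base with about 11 N, well below the limits.

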